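# Isolate a tape unwinder and reset its brake clamp

### The job

Reset the brake of the tape unwinder. First make it safe: pull every plug out of the socket strip and put them all in the open carton. Then flip the brake's cam lever right up to its open stop, turn the adjusting nut clockwise until its pointer meets the raised mark on the housing, and flip the lever fully down again to set the tension; last, push in the sprung stud on the access cover and turn it a quarter turn clockwise until it locks.

Things in the scene. Friction and masses are not known exactly. Their poses are not given: they have to be found in the camera images.
- unwinder: tape unwinder, fixed: dark steel base 250x225x12 mm, a grey brake housing along its front (90x175 mm, top 55 mm high), an upright tape roll at its rear (to 125 mm high). Origin on the worktop, 25 mm ahead of the base centre; x to the rear, y to its left. The housing spans x -90..0, y -113..62 mm; on its top the stud on an aluminium cover (right) and the nut (middle); the lever on its left end
- lever (a joint): cam lever: 0 = closed, lying level and pointing to the front (-x of the unwinder); grows as its tip is raised, upright at 1.57, open stop 1.8 rad. Stays where left (friction 0.05 N m); below about 0.9 rad the cam bears on the nut and makes the lever stiffer, to about 0.6 N m (8 N at the pad) once the nut is tight. Closed, the cam drags hard on the nut; open, the nut turns freely
- lever_pivot (a point): point on the lever's axis (the unwinder's y axis), mid-width of the lever, 36 mm above the worktop
- lever_grip (a point): middle of the lever's flat end pad, 72 mm from the pivot; the pad is 34 mm long, 16 mm wide (along the unwinder's y) and 10 mm thick and ends 16 mm past this point; closed, it hangs over free worktop 25 mm or more ahead of the base
- nut (a joint): adjusting nut, grows clockwise seen from above, 0 to 3.0 rad; at 2.40 its pointer meets the raised mark (a small steel ridge on the housing in front of the nut). Stays where left, friction 0.04 N m with the lever open
- nut_grip (a point): on the nut's vertical axis, half-way up its bar; the bar is 42 mm long, 12 mm wide, from 11 mm below to 11 mm above this point, on a round disc 46 mm across. The point's x axis lies along the bar towards the pointer; at 2.40 it points to the unwinder's -x (front)
- nut_pointer (a point): tip of the nut's pointer, 27 mm from the nut's axis
- stud_push (a joint): how far the stud is pushed in, m: 0 = popped out (start), stop 0.0085; spring 3 N at 0, 8 N at the stop. Aligned, it turns only when pushed in beyond about 0.006; after the quarter turn, let go, it springs back to about 0.004 and is locked there
- stud_turn (a joint): turn of the stud, grows clockwise seen from above: 0 = unlocked (start), locked near 1.57, stop 1.60 rad
- stud_grip (a point): on the stud's vertical axis, half-way up its wing; the wing is 26 mm long, 9 mm wide, from 9 mm below to 9 mm above this point, on a disc 26 mm across. The point's x axis lies along the wing; at 0 it is the unwinder's x axis
- strip: white socket strip, fixed, 56 x 215 x 38 mm, origin under its centre, long side along its y; four sockets in a row along y at -78, -26, 26 and 78 mm. Some sockets may be empty
- plug0: black square plug, grip 26x26x36 mm over a steel blade 10x14x20 mm, 50 g; origin mid-underside of the grip (plugged in: at the strip's top), z away from the blade. Starts in socket 1 from the strip's -y end, its x across the strip; a sprung detent holds it: pull straight up, about 5 to 12 N; clear after 20 mm. May be absent
- plug1: black square plug, grip 26x26x36 mm over a steel blade 10x14x20 mm, 50 g; origin mid-underside of the grip (plugged in: at the strip's top), z away from the blade. Starts in socket 2 from the strip's -y end, its x across the strip; a sprung detent holds it: pull straight up, about 5 to 12 N; clear after 20 mm. May be absent
- plug2: black square plug, grip 26x26x36 mm over a steel blade 10x14x20 mm, 50 g; origin mid-underside of the grip (plugged in: at the strip's top), z away from the blade. Starts in socket 3 from the strip's -y end, its x across the strip; a sprung detent holds it: pull straight up, about 5 to 12 N; clear after 20 mm. May be absent
- plug3: black square plug, grip 26x26x36 mm over a steel blade 10x14x20 mm, 50 g; origin mid-underside of the grip (plugged in: at the strip's top), z away from the blade. Starts in socket 4 from the strip's -y end, its x across the strip; a sprung detent holds it: pull straight up, about 5 to 12 N; clear after 20 mm. May be absent
- carton: open brown carton, loose, 0.25 kg, 150 x 220 x 85 mm (x, y, z), walls about 3 mm, origin under its centre
Mind the look-alikes: they are no part of the job. Leave any blue look-alike of the plug0 alone.

How it is judged:
By the outcome, as a careful person would: the job done as asked, in the order asked, and still so for the second after the job is handed in, with the robot touching nothing.
Of plug0, plug1, plug2, plug3 only 2 to 4 are there at a start; the rules pass over those that are not, and their reading is None.
At some moment in a run one of carton may be knocked a few centimetres aside while the robot is not near it.
Once in a run the grip may slacken for a moment while it holds something.
It also fails if it takes over 210 s, if anything falls off the work surface, if the arm or the gripper's body presses on something with over 40 N, if the wrist force passes 120 N, or if a joint passes its speed limit or range.

### The arm

A 6-joint arm with a two-finger parallel gripper is mounted at the origin on a cart in front of the work surface, level with it; the furniture and walls round the work are solid. World frame = base frame: x ahead of the robot, y to its left, z up, the work surface at z = 0. Lengths are in m, angles in rad, forces in N, time in s.
With the tool pointing down it reaches from about 0.4 to 0.925 m from the base axis. Payload 3.4 kg.
Tool frame: the origin (TCP) lies on the centre line of the jaws, within the pads' length; the fingertips stand 22 mm ahead of it and the grasp point (between the pads) lies 3 mm ahead of it; z points along the fingers, y is the line along which they close (so a half turn about z gives the same grasp; the last joint's range is limited). The gripper opens to 85 mm and grips with 20 to 120 N. Pads are 22 mm wide; open, the fingers measure 114 mm over their backs; the gripper's body (76 mm by 85 mm) begins 54 mm behind the grasp point. The pads swing forward as they close: fully open they stand 13 mm farther back than shut.
Start: joints at [-1.349, 0.307, 1.506, -0, 1.328, -0.073], TCP at [0.167, -0.55, 0.253] pointing down, gripper open.
Joint ranges: [-3.12, 3.12], [-1.05, 2.28], [0.14, 2.33], [-1.42, 4.57], [0.1, 2.73], [-2.68, 2.68]. Speed limits (rad/s): [2.57, 2.57, 3.14, 3.14, 3.14, 3.14].

### API

Orientations are given as a unit quaternion [w, x, y, z].
In Python, from cell import telemetry, optics, manip gives the robot as it stands.
- The arm moves only by the shell command python3 -m crank 'ROWS' [FORCE]. ROWS is JSON, a list of rows, each an object with "jaw": the finger opening in mm, from 0 to 85.4; "offset": the shift along the tool's x, y, z in mm, a list of three; "rot": the turn, a rotation vector about the tool's x, y, z in rad, a list of three. In form: [{"jaw": jaw, "offset": [tx, ty, tz], "rot": [ax, ay, az]}, ...]. A call has 1 to 5 rows; each row shifts and turns the commanded pose from where the row before left it, along the tool's axes as they then stand; what a row does not reach is not made up. A row lasts 1/8 s, in which the tool goes at most 62.5 mm and 10.7 degrees, less where a joint would pass 70% of its speed; a pose out of reach is approached as far as the arm can. A call with a gripper value outside its range is refused whole. The fingers move at their own pace and stop on an object; FORCE is the grip in N (left out, the last holds). Time passes only in rows, so rows that do not move let the fingers close. It gives the time, the measured TCP pose, the force, the opening and the grip force at its end, in the units of the state.
- telemetry.observe(): the state, without advancing time (a new reading comes with each control period).
- optics.read_camera(name): name is "side" or "top"; returns (picture, depth): 384x512x3 uint8, red, green, blue; 384x512 float32, m along the optical axis (not along the pixel's ray), 0 where there is no reading.
- optics.camera_params(name): a dict with "camera_matrix" (3x3 intrinsics, pixels), "rvec" (rotation vector, rad) and "tvec" (3), from world to camera coordinates, as OpenCV has them. Camera axes: x right, y down, z forward; pixel columns grow to the right and rows downward; lengths in m; the calibration is good to about 2 mm. A picture is of the moment at which its call begins. camera_params takes no time and is no camera call.
- manip.sign_off(): hands the job in; it is judged then, once.
Trained networks look in the newest picture that a camera, given by its name, has taken for a name from the list of things; names that differ only in an ending like _2 or _b are one class to them, and where a whole thing is asked for, a point or a joint stands for the part that bears it (a point fixed in the world has none). Each returns a list of dicts, best first, with "confidence" (0 to 1); they miss things now and then, are a little off and sometimes report something else, mostly with a low value. They report only what shows in the picture. A call takes as long as a camera call. They do not tell look-alikes from the thing itself.
- optics.find_in(label, camera): "location" ([x, y, z] in m, in the coordinates of the camera as it stood for that picture, good to about 4 mm: the middle of the surface that is visible of it).
- optics.trace(label, camera): "region" (384x512 bool, what is visible of it).
- optics.mark_of(label, camera): "location" ([x, y, z] in m, in the coordinates of the camera as it stood for that picture, good to about 4 mm: a listed point, or the origin of a listed thing).
The state is a dict: "t": time; "joint_positions": joint angles; "qd": joint speeds; "joint_torque": joint torques, N m; "eef_pos": TCP position; "tool_rot": TCP orientation; "wrist_force": force on the tool from outside, world axes, zero at the start; "moment": the same for the moment, N m; "opening": finger opening in m; "finger_force": force on a finger pad.
Only numpy, scipy, OpenCV 4.12 (cv2) and the standard library are available. Lean on these libraries where they do the work, as an engineer would, in place of code of your own. Each camera call takes 0.05 s, during which the arm holds its last target. There are 200 camera calls.

## Working session

There is one attempt and no reset: what is moved stays moved. The work goes in short steps, Python scripts to look and compute and a shell command to move; the robot and the scene stay as the last step left them, time stands still between calls to the robot, and variables do not carry over. Pictures are saved under pics/ and viewed, at most 14 in all, crops included, and the job is handed in when it is done.

```bash
ls; mkdir -p pics
cat > h.py <<'E'
import numpy as np, cv2
from cell import telemetry, optics, manip
def cam(n):
    p=optics.camera_params(n); return np.array(p["camera_matrix"]),cv2.Rodrigues(np.array(p["rvec"],float))[0],np.array(p["tvec"],float).ravel()
def c2w(n,X):
    K,R,t=cam(n); return (np.asarray(X)-t)@R
def w2p(n,X):
    K,R,t=cam(n); q=K@(R@np.asarray(X)+t); return q[:2]/q[2]
def px2w(n,u,v,d):
    K,R,t=cam(n); return c2w(n,np.linalg.inv(K)@np.array([u,v,1])*d)
def save(n,f):
    im,d=optics.read_camera(n); cv2.imwrite('pics/'+f,im[:,:,::-1]); return im,d
E
python3 - <<'E'
from h import *
s=telemetry.observe(); print({k:np.round(v,3).tolist() for k,v in s.items()})
for n in('side','top'):
    save(n,n+'0.png')
    for l in ['unwinder','lever_pivot','lever_grip','nut_grip','nut_pointer','stud_grip','strip','plug0','carton']:
        for r in optics.mark_of(l,n)[:6]:
            if r['confidence']>.3: print(n,l,round(r['confidence'],2),c2w(n,r['location']).round(4))
E
```

```text
pics
{'t': 0.0, 'joint_positions': [-1.35, 0.308, 1.508, 0.0, 1.328, -0.074], 'qd': [-0.001, -0.001, 0.002, 0.002, 0.0, -0.001], 'joint_torque': [-0.002, -45.756, -25.192, -0.001, 0.014, -0.0], 'eef_pos': [0.167, -0.55, 0.252], 'tool_rot': [-0.001, 0.989, 0.147, -0.0], 'wrist_force': [0.463, -0.023, 0.516], 'moment': [0.014, 0.016, 0.037], 'finger_force': 0.0, 'opening': 0.085}
side unwinder 0.94 [ 0.6067  0.0042 -0.0017]
side lever_pivot 0.73 [0.5418 0.0723 0.0437]
side lever_grip 0.7 [0.4697 0.0702 0.0381]
side nut_grip 0.7 [ 0.5715 -0.0047  0.0697]
side nut_pointer 0.48 [ 0.5814 -0.028   0.0639]
side stud_grip 0.65 [ 0.569  -0.0902  0.0745]
side strip 0.61 [ 0.4965  0.2852 -0.0005]
side plug0 0.8 [0.6542 0.3003 0.0152]
side plug0 0.76 [0.5763 0.1888 0.0186]
side plug0 0.73 [0.6504 0.368  0.0209]
side plug0 0.7 [0.5193 0.2816 0.0391]
side plug0 0.65 [0.569  0.2736 0.0395]
side plug0 0.64 [0.4156 0.291  0.0356]
side carton 0.6 [ 0.5084 -0.3126 -0.0014]
top unwinder 0.93 [ 0.6028  0.     -0.0036]
top unwinder 0.68 [ 0.5753 -0.0116  0.0668]
top unwinder 0.63 [0.544  0.0767 0.0352]
top lever_pivot 0.67 [0.5402 0.076  0.0361]
top lever_grip 0.67 [0.4725 0.0707 0.0379]
top nut_grip 0.75 [ 0.5776 -0.0082  0.0706]
top nut_grip 0.7 [ 0.505  -0.3164 -0.0061]
top nut_pointer 0.74 [ 0.5804 -0.0339  0.0636]
top stud_grip 0.48 [ 0.5679 -0.0939  0.0766]
top strip 0.98 [ 0.4918  0.281  -0.0029]
top strip 0.73 [ 0.5717 -0.0928  0.0754]
top plug0 0.64 [0.5684 0.2703 0.0375]
top plug0 0.63 [0.6474 0.3668 0.0166]
top plug0 0.63 [ 0.6037  0.005  -0.0063]
top plug0 0.47 [0.5178 0.2781 0.0402]
top plug0 0.46 [0.6563 0.296  0.0226]
top plug0 0.44 [0.4159 0.2928 0.04  ]
top carton 0.98 [ 0.505  -0.3157 -0.0029]
top carton 0.62 [0.4178 0.2946 0.0386]
```

```bash
python3 -c "
import cv2,numpy as np
a=[cv2.imread('pics/%s0.png'%n) for n in('side','top')]
print(a[0].shape); cv2.imwrite('pics/both0.png',cv2.resize(np.vstack(a),(400,600))) "
```

```text
(384, 512, 3)
```

View pics/top0.png

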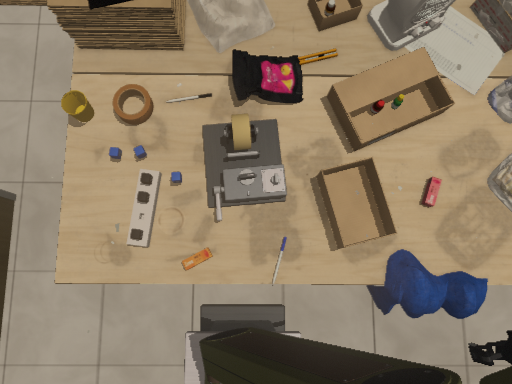

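View pics/side0.png

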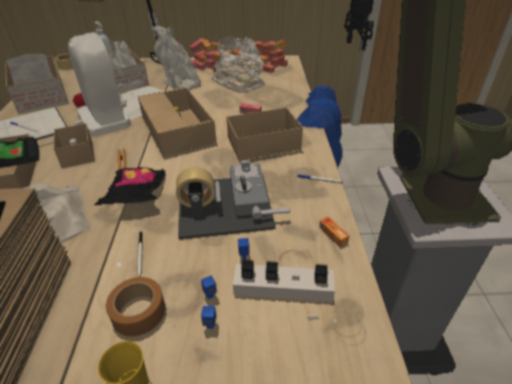

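Top view: the strip is at (143,208) with black plugs at (147,178), (143,197) and (136,234). The blue look-alikes lie loose at (115,153), (139,152) and (176,177). The unwinder is at (245,165), its lever at (218,203), and the carton at (355,203). The side view agrees.

```bash
cat >> h.py <<'E'
def yaw(s=None):
    w,x,y,z=(s or telemetry.observe())["tool_rot"]; return 2*np.arctan2(y,x) if abs(x)+abs(y)>.5 else None
def wrap(a): return (a+np.pi)%(2*np.pi)-np.pi
def rel(pts,psi=None,start=None):
    """print tool-frame offsets (mm) through world points at yaw psi"""
    s=telemetry.observe(); p=np.array(s["eef_pos"] if start is None else start); y0=wrap(yaw(s))
    if psi is None: psi=y0
    print("at",p.round(4),"yaw",round(y0,4),"rotz",round(-wrap(psi-y0),3))
    c,sn=np.cos(psi),np.sin(psi)
    for q in pts:
        d=(np.array(q)-p)*1000; o=np.array([d[0]*c+d[1]*sn,d[0]*sn-d[1]*c,-d[2]]); n=int(np.ceil(np.linalg.norm(o)/62))
        print(np.round(q,3),"total",o.round(1),"n",n,"each",(o/max(n,1)).round(1)); p=np.array(q)
E
python3 -m crank '[{"jaw":60,"offset":[0,0,0],"rot":[0,0,0.14]},{"jaw":60,"offset":[0,0,0],"rot":[0,0,0.14]},{"jaw":60,"offset":[0,0,0],"rot":[0,0,0.145]}]' 40
python3 - <<'E'
from h import *
rel([(.45,-.35,.2),(.5688,.271,.15),(.5688,.271,.066),(.5688,.271,.18),(.505,-.31,.19)],-.13)
for n in('side','top'):
  im,d=save(n,n+'1.png')
  for l in('strip','unwinder'):
    for r in optics.trace(l,n)[:1]:
        m=r['region']; v,u=np.nonzero(m&(d>0)); P=np.array([px2w(n,a,b,d[b,a]) for a,b in zip(u,v)])
        if l=='strip': P=P[(P[:,2]>.03)&(P[:,2]<.045)]
        else: P=P[(P[:,2]>.048)&(P[:,2]<.06)]
        print(n,l,r['confidence'],len(P),cv2.minAreaRect(P[:,:2].astype(np.float32)*1000),P.mean(0))
E
```

```text
t: 1.38
eef_pos: [0.1671, -0.5502, 0.2533]
tool_rot: [-0.0, 0.998, -0.067, 0.0]
wrist_force: [-0.2, 0.3, -0.2]
opening: 0.0598
finger_force: 0.0
at [ 0.1671 -0.5502  0.2533] yaw -0.1349 rotz -0.005
[ 0.45 -0.35  0.2 ] total [ 254.6 -235.2   53.3] n 6 each [ 42.4 -39.2   8.9]
[0.569 0.271 0.15 ] total [  37.3 -631.2   50. ] n 11 each [  3.4 -57.4   4.5]
[0.569 0.271 0.066] total [ 0. -0. 84.] n 2 each [ 0. -0. 42.]
[0.569 0.271 0.18 ] total [   0.   -0. -114.] n 2 each [  0.  -0. -57.]
[ 0.505 -0.31   0.19 ] total [ 12.1 584.4 -10. ] n 10 each [ 1.2 58.4 -1. ]Traceback (most recent call last):
  File "<stdin>", line 7, in <module>
  File "h.py", line 10, in px2w
    K,R,t=cam(n); return c2w(n,np.linalg.inv(K)@np.array([u,v,1])*d)
                         ~~~^^^^^^^^^^^^^^^^^^^^^^^^^^^^^^^^^^^^^^^^
  File "h.py", line 6, in c2w
    K,R,t=cam(n); return (np.asarray(X)-t)@R
          ~~~^^^
  File "h.py", line 4, in cam
    p=optics.camera_params(n); return np.array(p["camera_matrix"]),cv2.Rodrigues(np.array(p["rvec"],float))[0],np.array(p["tvec"],float).ravel()
ValueError: time passes only in moves, steps and waits
```

```bash
sed -i 's/^def cam(n)/import functools\n@functools.lru_cache\ndef cam(n)/' h.py
python3 -m crank '[{"jaw":60,"offset":[51,-47,10],"rot":[0,0,0]},{"jaw":60,"offset":[51,-47,10],"rot":[0,0,0]},{"jaw":60,"offset":[51,-47,10],"rot":[0,0,0]},{"jaw":60,"offset":[51,-47,10],"rot":[0,0,0]},{"jaw":60,"offset":[51,-47,10],"rot":[0,0,0]}]' |tail -5
python3 -m crank '[{"jaw":60,"offset":[3.4,-57.4,2],"rot":[0,0,0]},{"jaw":60,"offset":[3.4,-57.4,2],"rot":[0,0,0]},{"jaw":60,"offset":[3.4,-57.4,2],"rot":[0,0,0]},{"jaw":60,"offset":[3.4,-57.4,2],"rot":[0,0,0]},{"jaw":60,"offset":[3.4,-57.4,2],"rot":[0,0,0]}]'|head -2
python3 -m crank '[{"jaw":60,"offset":[3.4,-57.4,4],"rot":[0,0,0]},{"jaw":60,"offset":[3.4,-57.4,4],"rot":[0,0,0]},{"jaw":60,"offset":[3.4,-57.4,4],"rot":[0,0,0]},{"jaw":60,"offset":[3.4,-57.4,4],"rot":[0,0,0]},{"jaw":60,"offset":[3.4,-57.4,4],"rot":[0,0,0]}]'|head -2
python3 - <<'E'
from h import *
rel([(.5688,.271,.15),(.5688,.271,.066)],None)
for n in('side','top'):
  im,d=save(n,n+'1.png')
  for l in('strip','unwinder'):
    for r in optics.trace(l,n)[:1]:
        m=r['region']; v,u=np.nonzero(m&(d>0)); P=np.array([px2w(n,a,b,d[b,a]) for a,b in zip(u,v)])
        if l=='strip': P=P[(P[:,2]>.03)&(P[:,2]<.045)]
        else: P=P[(P[:,2]>.048)&(P[:,2]<.06)]
        print(n,l,r['confidence'],len(P),len(P) and (cv2.minAreaRect(P[:,:2].astype(np.float32)*1000),P.mean(0)))
  for r in optics.mark_of('plug0',n)[:7]: print(n,round(r['confidence'],2),c2w(n,r['location']).round(4))
E
```

```text
eef_pos: [0.4214, -0.3708, 0.2087]
tool_rot: [0.0, 0.998, -0.064, 0.0]
wrist_force: [0.5, 0.4, -0.1]
opening: 0.0602
finger_force: 0.0
t: 2.72
eef_pos: [0.4743, -0.0878, 0.1989]
t: 3.35
eef_pos: [0.5284, 0.1948, 0.1788]
at [0.5284 0.1948 0.1788] yaw -0.1267 rotz -0.0
[0.569 0.271 0.15 ] total [ 30.5 -80.7  28.8] n 2 each [ 15.2 -40.3  14.4]
[0.569 0.271 0.066] total [ 0. -0. 84.] n 2 each [ 0. -0. 42.]
side strip 0.89 1739 (((492.2257995605469, 285.5716552734375), (58.953060150146484, 214.9237518310547), 82.76509857177734), array([0.49061685, 0.29181485, 0.03687965]))
side unwinder 0.64 991 (((628.450927734375, -21.987686157226562), (188.3089141845703, 209.01495361328125), 78.11294555664062), array([ 0.60283014, -0.00405611,  0.05444293]))
side 0.83 [0.4144 0.2911 0.0343]
side 0.74 [0.5716 0.2712 0.0391]
side 0.67 [0.5198 0.2831 0.0393]
side 0.52 [0.6555 0.3    0.0163]
side 0.51 [0.5751 0.1901 0.0175]
top strip 0.66 687 (((488.44927978515625, 283.5072326660156), (57.181556701660156, 131.60238647460938), 83.065185546875), array([0.48388071, 0.28443579, 0.03716049]))
top unwinder 0.63 1819 (((603.4091796875, -12.167900085449219), (175.07203674316406, 200.64149475097656), 5.483119964599609), array([ 0.56597245, -0.02516998,  0.05450537]))
top 0.62 [0.5143 0.2775 0.0367]
top 0.52 [0.5795 0.1921 0.0209]
top 0.44 [ 0.57   -0.0916  0.0754]
```

```bash
python3 -m crank '[{"jaw":60,"offset":[16,-41,15],"rot":[0,0,0]},{"jaw":60,"offset":[15.5,-41,15],"rot":[0,0,0]},{"jaw":60,"offset":[0,0,42],"rot":[0,0,0]},{"jaw":60,"offset":[0,0,40],"rot":[0,0,0]},{"jaw":60,"offset":[0,0,0],"rot":[0,0,0]}]' 50
python3 -m crank '[{"jaw":15,"offset":[0,0,0],"rot":[0,0,0]},{"jaw":15,"offset":[0,0,0],"rot":[0,0,0]},{"jaw":15,"offset":[0,0,0],"rot":[0,0,0]}]'
```

```text
t: 4.38
eef_pos: [0.5673, 0.2676, 0.0637]
tool_rot: [0.002, 0.998, -0.066, -0.004]
wrist_force: [-1.0, 0.3, 1.1]
opening: 0.0598
finger_force: 0.0
t: 4.75
eef_pos: [0.5723, 0.2719, 0.0697]
tool_rot: [-0.002, 0.998, -0.065, 0.003]
wrist_force: [-0.4, 5.2, 4.0]
opening: 0.0252
finger_force: 52.2
```

```bash
python3 -m crank '[{"jaw":15,"offset":[0,0,-8],"rot":[0,0,0]},{"jaw":15,"offset":[0,0,-10],"rot":[0,0,0]},{"jaw":15,"offset":[0,0,-15],"rot":[0,0,0]},{"jaw":15,"offset":[0,0,-45],"rot":[0,0,0]},{"jaw":15,"offset":[0,0,-50],"rot":[0,0,0]}]' 60
python3 - <<'E'
from h import *
rel([(.505,-.305,.2)])
for n in ('top','side'):
    save(n,n+'2.png')
    r=optics.mark_of('carton',n)[:2]; print([(x['confidence'],c2w(n,x['location']).round(3)) for x in r])
E
```

```text
t: 5.38
eef_pos: [0.5689, 0.2688, 0.1958]
tool_rot: [0.001, 0.998, -0.065, -0.001]
wrist_force: [1.0, 0.2, 0.3]
opening: 0.0248
finger_force: 60.6
at [0.5689 0.2688 0.1958] yaw -0.1301 rotz -0.0
[ 0.505 -0.305  0.2  ] total [ 11.1 577.3  -4.2] n 10 each [ 1.1 57.7 -0.4]
[(0.73, array([ 0.504, -0.316, -0.002]))]
[(0.89, array([ 0.504, -0.313, -0.002])), (0.66, array([0.543, 0.076, 0.038]))]
```

```bash
python3 -m crank '[{"jaw":15,"offset":[3.5,58,0],"rot":[0,0,0]},{"jaw":15,"offset":[3.5,58,0],"rot":[0,0,0]},{"jaw":15,"offset":[3.5,58,0],"rot":[0,0,0]},{"jaw":15,"offset":[3.5,58,0],"rot":[0,0,0]},{"jaw":15,"offset":[3.5,58,0],"rot":[0,0,0]}]' |grep -E "opening|pos|finger"
python3 -m crank '[{"jaw":15,"offset":[3.5,58,0],"rot":[0,0,0]},{"jaw":15,"offset":[3.5,58,0],"rot":[0,0,0]},{"jaw":15,"offset":[3.5,58,0],"rot":[0,0,0]},{"jaw":15,"offset":[3.5,58,0],"rot":[0,0,0]},{"jaw":15,"offset":[3.5,58,0],"rot":[0,0,0]}]'|grep -E "opening|pos|finger"
python3 - <<'E'
from h import *
rel([(.53,-.315,.19),(.53,-.315,.085)])
n='top'
save(n,n+'3.png')
r=optics.mark_of('carton',n)[:2]; print([(x['confidence'],c2w(n,x['location']).round(3)) for x in r])
E
```

```text
eef_pos: [0.5475, -0.0217, 0.1931]
opening: 0.0252
finger_force: 60.6
eef_pos: [0.5273, -0.3108, 0.1929]
opening: 0.0253
finger_force: 60.6
at [ 0.5273 -0.3108  0.1929] yaw -0.1304 rotz -0.0
[ 0.53  -0.315  0.19 ] total [3.3 3.8 2.9] n 1 each [3.3 3.8 2.9]
[ 0.53  -0.315  0.085] total [  0.  -0. 105.] n 2 each [ 0.  -0.  52.5]
[(0.69, array([ 0.506, -0.316, -0.006]))]
```

```bash
python3 -m crank '[{"jaw":15,"offset":[2,3,53],"rot":[0,0,0]},{"jaw":15,"offset":[0,0,54],"rot":[0,0,0]},{"jaw":60,"offset":[0,0,0],"rot":[0,0,0]},{"jaw":60,"offset":[0,0,0],"rot":[0,0,0]},{"jaw":60,"offset":[0,0,-15],"rot":[0,0,0]}]' |grep -E "opening|pos|finger|force"
python3 -m crank '[{"jaw":60,"offset":[0,0,-45],"rot":[0,0,0]},{"jaw":60,"offset":[0,0,-46],"rot":[0,0,0]},{"jaw":60,"offset":[-9,-59,0],"rot":[0,0,0]},{"jaw":60,"offset":[-9,-59,0],"rot":[0,0,0]},{"jaw":60,"offset":[-9,-59,0],"rot":[0,0,0]}]' |grep -E "opening|pos|finger|force"
python3 - <<'E'
from h import *
n='top'
im,d=save(n,n+'4.png'); u,v=w2p(n,(.5,-.315,0)).astype(int)
cv2.imwrite('pics/c4.png',cv2.resize(im[v-60:v+60,u-60:u+60,::-1],(360,360)))
E
python3 -m crank '[{"jaw":60,"offset":[-9,-59,0],"rot":[0,0,0]},{"jaw":60,"offset":[-9,-59,0],"rot":[0,0,0]},{"jaw":60,"offset":[-9,-59,0],"rot":[0,0,0]},{"jaw":60,"offset":[-9,-59,5],"rot":[0,0,0]},{"jaw":60,"offset":[-9,-59,5],"rot":[0,0,0]}]' |grep -E "opening|pos|finger|force"
python3 -m crank '[{"jaw":60,"offset":[-9,-59,5],"rot":[0,0,0]},{"jaw":60,"offset":[-8,-57,5],"rot":[0,0,0]},{"jaw":60,"offset":[0,0,0],"rot":[0,0,0]}]' |grep -E "opening|pos|finger|force"
python3 -c "
from h import *
rel([(.518,.280,.15),(.518,.280,.067)])"
```

```text
eef_pos: [0.5315, -0.3129, 0.1045]
wrist_force: [0.9, 0.0, -0.8]
opening: 0.06
finger_force: 0.0
eef_pos: [0.5282, -0.1326, 0.1977]
wrist_force: [0.8, 0.1, 0.3]
opening: 0.0599
finger_force: 0.0
eef_pos: [0.5221, 0.1667, 0.1873]
wrist_force: [0.6, -0.6, 1.3]
opening: 0.0601
finger_force: 0.0
eef_pos: [0.5198, 0.2864, 0.1767]
wrist_force: [0.2, 0.0, -0.5]
opening: 0.0601
finger_force: 0.0
at [0.5198 0.2864 0.1767] yaw -0.1247 rotz -0.0
[0.518 0.28  0.15 ] total [-1.   6.6 26.7] n 1 each [-1.   6.6 26.7]
[0.518 0.28  0.067] total [ 0. -0. 83.] n 2 each [ 0.  -0.  41.5]
```

View pics/c4.png

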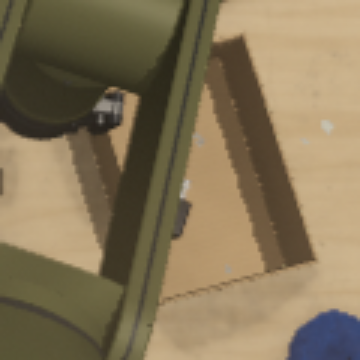

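The crop shows the first plug lying in the carton at (180,215). Next is the second plug.

```bash
python3 -m crank '[{"jaw":60,"offset":[-1,6,37],"rot":[0,0,0]},{"jaw":60,"offset":[0,0,40],"rot":[0,0,0]},{"jaw":60,"offset":[0,0,32],"rot":[0,0,0]},{"jaw":15,"offset":[0,0,0],"rot":[0,0,0]},{"jaw":15,"offset":[0,0,0],"rot":[0,0,0]}]' 60 |grep -E "opening|pos|finger|force"
python3 -m crank '[{"jaw":15,"offset":[0,0,0],"rot":[0,0,0]},{"jaw":15,"offset":[0,0,0],"rot":[0,0,0]},{"jaw":15,"offset":[0,0,-8],"rot":[0,0,0]},{"jaw":15,"offset":[0,0,-10],"rot":[0,0,0]},{"jaw":15,"offset":[0,0,-15],"rot":[0,0,0]}]' |grep -E "opening|pos|finger|force"
python3 -m crank '[{"jaw":15,"offset":[0,0,-45],"rot":[0,0,0]},{"jaw":15,"offset":[0,0,-50],"rot":[0,0,0]},{"jaw":15,"offset":[0,0,0],"rot":[0,0,0]}]' |grep -E "opening|pos|finger|force"
python3 - <<'E'
from h import *
rel([(.49,-.305,.2)])
n='top'
save(n,n+'5.png')
r=optics.mark_of('carton',n)[:2]; print([(x['confidence'],c2w(n,x['location']).round(3)) for x in r])
E
```

```text
eef_pos: [0.519, 0.2783, 0.0676]
wrist_force: [1.1, 1.3, -1.0]
opening: 0.0252
finger_force: 62.7
eef_pos: [0.5181, 0.2759, 0.1002]
wrist_force: [0.3, -0.0, 0.0]
opening: 0.0249
finger_force: 64.7
eef_pos: [0.5206, 0.2766, 0.1995]
wrist_force: [0.4, -0.2, -0.1]
opening: 0.0248
finger_force: 64.6
at [0.5206 0.2766 0.1995] yaw -0.1304 rotz -0.0
[ 0.49  -0.305  0.2  ] total [ 4.530e+01  5.806e+02 -5.000e-01] n 10 each [ 4.5 58.1 -0. ]
[(0.72, array([ 0.506, -0.318, -0.004])), (0.27, array([0.542, 0.083, 0.035]))]
```

```bash
python3 -m crank '[{"jaw":15,"offset":[5,60,0],"rot":[0,0,0]},{"jaw":15,"offset":[5,60,0],"rot":[0,0,0]},{"jaw":15,"offset":[5,60,0],"rot":[0,0,0]},{"jaw":15,"offset":[5,60,0],"rot":[0,0,0]},{"jaw":15,"offset":[5,60,0],"rot":[0,0,0]}]' |grep -E "opening|finger"
python3 -m crank '[{"jaw":15,"offset":[5,60,0],"rot":[0,0,0]},{"jaw":15,"offset":[5,60,0],"rot":[0,0,0]},{"jaw":15,"offset":[5,60,0],"rot":[0,0,0]},{"jaw":15,"offset":[5,60,0],"rot":[0,0,0]},{"jaw":15,"offset":[5,60,0],"rot":[0,0,0]}]'|grep -E "opening|pos|finger"
python3 - <<'E'
from h import *
n='top'
save(n,n+'6.png')
r=optics.mark_of('carton',n)[:2]; print([(x['confidence'],c2w(n,x['location']).round(3)) for x in r])
E
```

```text
opening: 0.0253
finger_force: 64.5
eef_pos: [0.4872, -0.3269, 0.1913]
opening: 0.0246
finger_force: 64.5
[(0.88, array([ 0.505, -0.315, -0.004]))]
```

```bash
python3 -m crank '[{"jaw":15,"offset":[0,0,50],"rot":[0,0,0]},{"jaw":15,"offset":[0,0,48],"rot":[0,0,0]},{"jaw":60,"offset":[0,0,0],"rot":[0,0,0]},{"jaw":60,"offset":[0,0,0],"rot":[0,0,0]},{"jaw":60,"offset":[0,0,-15],"rot":[0,0,0]}]' |grep -E "opening|pos|finger|force"
python3 -m crank '[{"jaw":60,"offset":[0,0,-41],"rot":[0,0,0]},{"jaw":60,"offset":[0,0,-42],"rot":[0,0,0]},{"jaw":60,"offset":[-14,-55,0],"rot":[0,0,0]},{"jaw":60,"offset":[-14,-55,0],"rot":[0,0,0]},{"jaw":60,"offset":[-14,-55,0],"rot":[0,0,0]}]' |grep -E "pos|finger|force"
python3 -m crank '[{"jaw":60,"offset":[-14,-55,0],"rot":[0,0,0]},{"jaw":60,"offset":[-14,-55,0],"rot":[0,0,0]},{"jaw":60,"offset":[-14,-55,0],"rot":[0,0,0]},{"jaw":60,"offset":[-14,-55,0],"rot":[0,0,0]},{"jaw":60,"offset":[-14,-55,0],"rot":[0,0,0]}]' |grep -E "pos"
python3 -m crank '[{"jaw":60,"offset":[-14,-55,5],"rot":[0,0,0]},{"jaw":60,"offset":[-14,-55,5],"rot":[0,0,0]},{"jaw":60,"offset":[-14,-55,5],"rot":[0,0,0]},{"jaw":60,"offset":[0,0,0],"rot":[0,0,0]}]' |grep -E "pos"
python3 - <<'E'
from h import *
rel([(.415,.2925,.15),(.415,.2925,.067)])
n='top'
im,d=save(n,n+'7.png')
cv2.imwrite('pics/c7.png',cv2.resize(im[100:290,90:420,::-1],(660,380)))
r=optics.mark_of('carton',n)[:2]; print([(x['confidence'],c2w(n,x['location']).round(3)) for x in r])
E
```

```text
eef_pos: [0.4893, -0.3255, 0.1113]
wrist_force: [0.0, -0.9, 0.1]
opening: 0.06
finger_force: 0.0
eef_pos: [0.4695, -0.1554, 0.1961]
wrist_force: [0.3, -0.0, 0.3]
finger_force: 0.0
eef_pos: [0.4359, 0.1274, 0.196]
eef_pos: [0.4153, 0.2989, 0.1805]
at [0.4153 0.2989 0.1805] yaw -0.1246 rotz -0.0
[0.415 0.292 0.15 ] total [ 0.5  6.4 30.5] n 1 each [ 0.5  6.4 30.5]
[0.415 0.292 0.067] total [ 0. -0. 83.] n 2 each [ 0.  -0.  41.5]
[(0.68, array([ 0.478, -0.303,  0.011])), (0.62, array([ 0.503, -0.314, -0.004]))]
```

View pics/c7.png

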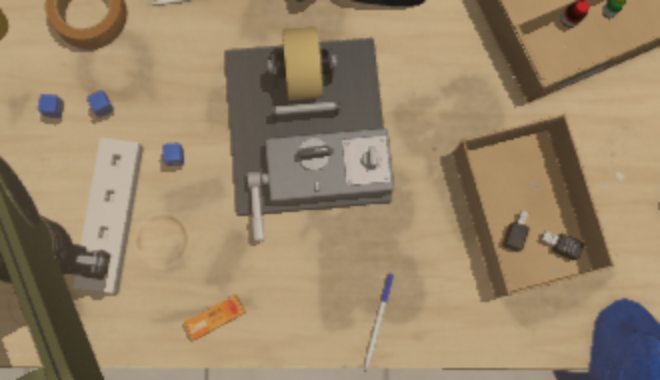

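Both plugs lie in the carton, at (517,230) and (568,243) in the crop. Three sockets are empty and the gripper stands over the last plug.

```bash
python3 -m crank '[{"jaw":60,"offset":[0,6,41],"rot":[0,0,0]},{"jaw":60,"offset":[0,0,40],"rot":[0,0,0]},{"jaw":60,"offset":[0,0,32],"rot":[0,0,0]},{"jaw":15,"offset":[0,0,0],"rot":[0,0,0]},{"jaw":15,"offset":[0,0,0],"rot":[0,0,0]}]' 60 |grep -E "opening|pos|finger|force"
python3 -m crank '[{"jaw":15,"offset":[0,0,0],"rot":[0,0,0]},{"jaw":15,"offset":[0,0,0],"rot":[0,0,0]},{"jaw":15,"offset":[0,0,-8],"rot":[0,0,0]},{"jaw":15,"offset":[0,0,-10],"rot":[0,0,0]},{"jaw":15,"offset":[0,0,-15],"rot":[0,0,0]}]' |grep -E "opening|pos|finger|force"
python3 -m crank '[{"jaw":15,"offset":[0,0,-45],"rot":[0,0,0]},{"jaw":15,"offset":[0,0,-50],"rot":[0,0,0]},{"jaw":15,"offset":[0,0,0],"rot":[0,0,0]}]' |grep -E "opening|pos|finger|force"
python3 - <<'E'
from h import *
rel([(.51,-.32,.2)])
n='top'
save(n,n+'8.png')
r=optics.mark_of('carton',n)[:2]; print([(x['confidence'],c2w(n,x['location']).round(3)) for x in r])
E
```

```text
eef_pos: [0.4157, 0.2912, 0.0671]
wrist_force: [-1.9, 5.7, -0.3]
opening: 0.0254
finger_force: 62.2
eef_pos: [0.4151, 0.2888, 0.1002]
wrist_force: [-0.1, 1.1, -0.9]
opening: 0.0251
finger_force: 60.9
eef_pos: [0.4176, 0.2899, 0.1994]
wrist_force: [0.0, 0.1, -0.8]
opening: 0.0252
finger_force: 60.9
at [0.4176 0.2899 0.1994] yaw -0.131 rotz -0.0
[ 0.51 -0.32  0.2 ] total [171.2 592.6  -0.6] n 10 each [17.1 59.3 -0.1]
[]
```

```bash
python3 -m crank '[{"jaw":15,"offset":[17,58,0],"rot":[0,0,0]},{"jaw":15,"offset":[17,58,0],"rot":[0,0,0]},{"jaw":15,"offset":[17,58,0],"rot":[0,0,0]},{"jaw":15,"offset":[17,58,0],"rot":[0,0,0]},{"jaw":15,"offset":[17,58,0],"rot":[0,0,0]}]' |grep -E "opening|finger"
python3 -m crank '[{"jaw":15,"offset":[17,58,0],"rot":[0,0,0]},{"jaw":15,"offset":[17,58,0],"rot":[0,0,0]},{"jaw":15,"offset":[17,58,0],"rot":[0,0,0]},{"jaw":15,"offset":[17,58,0],"rot":[0,0,0]},{"jaw":15,"offset":[17,58,0],"rot":[0,0,0]}]'|grep -E "opening|pos|finger"
python3 - <<'E'
from h import *
for n in('top','side'):
  save(n,n+'9.png')
  r=optics.mark_of('carton',n)[:2]; print([(x['confidence'],c2w(n,x['location']).round(3)) for x in r])
E
```

```text
opening: 0.0246
finger_force: 60.7
eef_pos: [0.5061, -0.3104, 0.1915]
opening: 0.0253
finger_force: 60.7
[(0.58, array([ 0.505, -0.316, -0.003]))]
[(0.66, array([ 0.508, -0.311, -0.002]))]
```

```bash
python3 -m crank '[{"jaw":15,"offset":[0,0,45],"rot":[0,0,0]},{"jaw":15,"offset":[0,0,42],"rot":[0,0,0]},{"jaw":60,"offset":[0,0,0],"rot":[0,0,0]},{"jaw":60,"offset":[0,0,0],"rot":[0,0,0]},{"jaw":60,"offset":[0,0,-15],"rot":[0,0,0]}]' |grep -E "opening|pos|finger|force"
python3 -m crank '[{"jaw":60,"offset":[0,0,-36],"rot":[0,0,-0.05]},{"jaw":60,"offset":[0,0,-36],"rot":[0,0,-0.05]},{"jaw":60,"offset":[0,0,0],"rot":[0,0,-0.05]},{"jaw":60,"offset":[0,0,0],"rot":[0,0,-0.045]}]' |grep -E "opening|pos|finger|force"
python3 - <<'E'
from h import *
rel([(.471,.0705,.12)],.06)
def cloud(n):
    im,d=save(n,n+'10.png'); v,u=np.nonzero(d>0); K,R,t=cam(n); z=d[v,u]
    return im,np.c_[((u-K[0,2])*z/K[0,0]),((v-K[1,2])*z/K[1,1]),z]@R-t@R
for n in('top','side'):
    im,P=cloud(n)
    H=P[(P[:,2]>.05)&(P[:,2]<.058)&(P[:,0]>.49)&(P[:,0]<.625)&(abs(P[:,1])<.14)]
    print(n,'housing',len(H),cv2.minAreaRect(H[:,:2].astype(np.float32)*1000))
    L=P[(P[:,2]>.03)&(P[:,2]<.05)&(P[:,0]>.44)&(P[:,0]<.505)&(P[:,1]>.04)&(P[:,1]<.11)]
    print('lever',len(L),cv2.minAreaRect(L[:,:2].astype(np.float32)*1000),L.mean(0),L.max(0),L.min(0))
    r=optics.trace('carton',n)[:1]; u,v=w2p(n,(.5,-.315,0)).astype(int)
    cv2.imwrite(f'pics/c10{n}.png',cv2.resize(im[max(v-60,0):v+60,u-60:u+60,::-1],(300,300)))
a=[cv2.imread(f'pics/c10{n}.png') for n in('top','side')]; cv2.imwrite('pics/c10.png',np.hstack(a))
E
```

```text
eef_pos: [0.5075, -0.3084, 0.1222]
wrist_force: [0.4, 0.2, -0.5]
opening: 0.0603
finger_force: 0.0
eef_pos: [0.5084, -0.3094, 0.1969]
wrist_force: [-0.0, 0.6, 0.2]
opening: 0.06
finger_force: 0.0
at [ 0.5084 -0.3094  0.1969] yaw 0.0664 rotz 0.006
[0.471 0.07  0.12 ] total [ -14.6 -381.5   76.9] n 7 each [ -2.1 -54.5  11. ]
top housing 1446 ((561.0244750976562, -19.10388946533203), (90.35965728759766, 195.120361328125), 5.768481731414795)
lever 95 ((479.4928283691406, 70.15901947021484), (48.62355041503906, 14.453643798828125), 1.3451231718063354) [0.47810112 0.07053524 0.0389942 ] [0.50383429 0.07753675 0.04521754] [0.45509126 0.06248201 0.0329429 ]
side housing 1059 ((562.9129638671875, -25.373687744140625), (89.47294616699219, 175.4346160888672), 5.5726094245910645)
lever 95 ((479.88885498046875, 73.44242858886719), (49.99402618408203, 16.453229904174805), 6.3966383934021) [0.4790983  0.07521347 0.03828183] [0.50499563 0.08229179 0.04228744] [0.45508177 0.06498066 0.03119065]
```

View pics/c10.png

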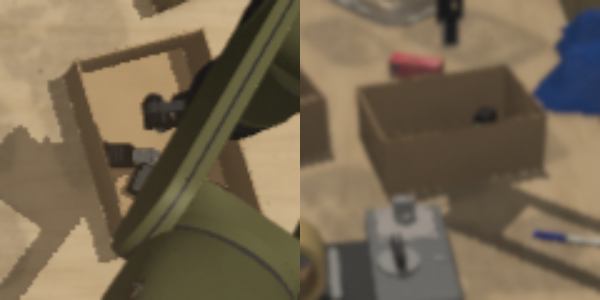

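```bash
python3 -m crank '[{"jaw":45,"offset":[0,0,0],"rot":[0,0,-0.031]},{"jaw":45,"offset":[0,-54.5,4],"rot":[0,0,0]},{"jaw":45,"offset":[0,-54.5,5],"rot":[0,0,0]},{"jaw":45,"offset":[0,-54.5,5],"rot":[0,0,0]},{"jaw":45,"offset":[0,-54.5,5],"rot":[0,0,0]}]' |grep -E "opening|finger"
python3 -m crank '[{"jaw":45,"offset":[0,-54.5,15],"rot":[0,0,0]},{"jaw":45,"offset":[0,-54.5,20],"rot":[0,0,0]},{"jaw":45,"offset":[0,-54.5,23],"rot":[0,0,0]},{"jaw":45,"offset":[0,0,0],"rot":[0,0,0]}]'|grep -E "opening|pos|finger"
python3 - <<'E'
from h import *
rel([(.471,.0725,.04)])
n='top'
for n in('top','side'):
  im,_=save(n,n+'11.png')
  u,v=w2p(n,(.5,-.315,0)).astype(int)
  cv2.imwrite(f'pics/c11{n}.png',cv2.resize(im[max(v-60,0):v+60,u-60:u+60,::-1],(300,300)))
  u,v=w2p(n,(.5,.04,0.04)).astype(int)
  cv2.imwrite(f'pics/d11{n}.png',cv2.resize(im[max(v-60,0):v+60,u-60:u+60,::-1],(300,300)))
a=[cv2.imread(f'pics/{f}.png') for f in('c11top','d11top','d11side')]; cv2.imwrite('pics/c11.png',np.hstack([cv2.resize(x,(266,266)) for x in a]))
E
```

```text
opening: 0.0446
finger_force: 0.0
eef_pos: [0.4686, 0.0742, 0.1143]
opening: 0.045
finger_force: 0.0
at [0.4686 0.0742 0.1143] yaw 0.1019 rotz -0.0
[0.471 0.072 0.04 ] total [ 2.3  1.9 74.3] n 2 each [ 1.1  1.  37.1]
```

View pics/c11.png

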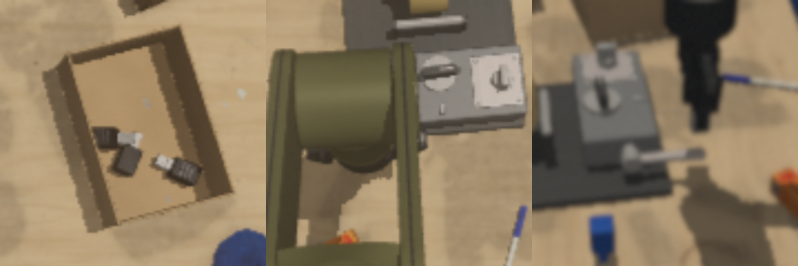

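All three plugs lie in the carton: (105,138), (125,160) and (180,168). Next, grip the lever pad.

```bash
python3 -m crank '[{"jaw":45,"offset":[2,2,37],"rot":[0,0,0]},{"jaw":45,"offset":[0,0,37],"rot":[0,0,0]},{"jaw":8,"offset":[0,0,0],"rot":[0,0,0]},{"jaw":8,"offset":[0,0,0],"rot":[0,0,0]},{"jaw":8,"offset":[0,0,0],"rot":[0,0,0]}]' 25
python3 -m crank '[{"jaw":8,"offset":[0,0,0],"rot":[0,0,0]},{"jaw":8,"offset":[0,0,0],"rot":[0,0,0]}]' |grep -E "opening|pos|force"
```

```text
t: 21.12
eef_pos: [0.4726, 0.0698, 0.0429]
tool_rot: [-0.001, 0.999, 0.047, -0.0]
wrist_force: [-1.9, 6.5, -3.9]
opening: 0.0155
finger_force: 26.4
eef_pos: [0.4726, 0.0698, 0.043]
wrist_force: [-1.6, 6.5, -4.7]
opening: 0.0154
finger_force: 26.3
```

```bash
python3 -m crank '[{"jaw":8,"offset":[1.4,0,-14.3],"rot":[0,0,0]},{"jaw":8,"offset":[4.3,0,-13.7],"rot":[0,0,0]},{"jaw":8,"offset":[0,0,0],"rot":[0,0,0]}]' |grep -E "opening|pos|force|rot"
python3 -m crank '[{"jaw":8,"offset":[6.9,0,-12.6],"rot":[0,0,0]},{"jaw":8,"offset":[9.3,0,-11],"rot":[0,0,0]},{"jaw":8,"offset":[11.3,0,-8.9],"rot":[0,0,0]},{"jaw":8,"offset":[0,0,0],"rot":[0,0,0]}]' |grep -E "opening|pos|force|rot"
```

```text
eef_pos: [0.4797, 0.0706, 0.0724]
tool_rot: [-0.001, 0.999, 0.047, 0.002]
wrist_force: [-1.8, 5.7, 1.0]
opening: 0.0156
finger_force: 26.4
eef_pos: [0.5071, 0.0732, 0.1047]
tool_rot: [-0.001, 0.999, 0.047, 0.002]
wrist_force: [-0.9, 5.3, 0.8]
opening: 0.0152
finger_force: 26.9
```

```bash
python3 -m crank '[{"jaw":8,"offset":[12.8,0,-6.5],"rot":[0,0,0]},{"jaw":8,"offset":[13.9,0,-3.8],"rot":[0,0,0]},{"jaw":8,"offset":[14.3,0,-1],"rot":[0,0,0]},{"jaw":8,"offset":[0,0,0],"rot":[0,0,0]}]' |grep -E "opening|pos|force|rot"
python3 -m crank '[{"jaw":8,"offset":[14.3,0,1.9],"rot":[0,0,0]},{"jaw":8,"offset":[5,0,1],"rot":[0,0,0]},{"jaw":8,"offset":[0,0,0],"rot":[0,0,0]}]' |grep -E "opening|pos|force|rot"
python3 - <<'E'
from h import *
n='side'
for n in('top','side'):
  im,_=save(n,n+'12.png')
  u,v=w2p(n,(.54,.04,0.07)).astype(int)
  cv2.imwrite(f'pics/d12{n}.png',cv2.resize(im[max(v-50,0):v+50,u-50:u+50,::-1],(350,350),interpolation=2))
a=[cv2.imread(f'pics/{f}.png') for f in('d12top','d12side')]; cv2.imwrite('pics/c12.png',np.hstack(a))
E
```

```text
eef_pos: [0.547, 0.077, 0.1153]
tool_rot: [-0.001, 0.999, 0.047, 0.0]
wrist_force: [-1.0, 5.3, -1.6]
opening: 0.0152
finger_force: 26.2
eef_pos: [0.5654, 0.0789, 0.1124]
tool_rot: [-0.001, 0.999, 0.047, -0.0]
wrist_force: [-2.7, 5.0, 0.7]
opening: 0.0153
finger_force: 25.6
```

View pics/c12.png

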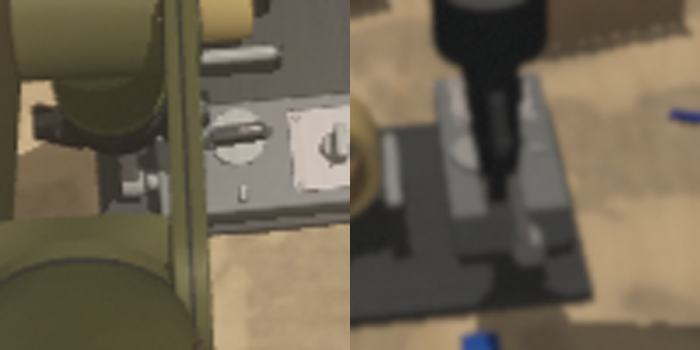

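The lever is past upright in the jaws. I'll push it on until the stop shows in the force.

```bash
for i in 1; do python3 -m crank '[{"jaw":8,"offset":[5,0,1.5],"rot":[0,0,0]},{"jaw":8,"offset":[0,0,0],"rot":[0,0,0]}]' |grep -E "pos|force"
python3 -m crank '[{"jaw":8,"offset":[5,0,1.5],"rot":[0,0,0]},{"jaw":8,"offset":[0,0,0],"rot":[0,0,0]}]' |grep -E "pos|force"; done
```

```text
eef_pos: [0.5703, 0.0793, 0.111]
wrist_force: [-2.8, 5.0, 0.4]
finger_force: 24.9
eef_pos: [0.5716, 0.0795, 0.1104]
wrist_force: [-11.3, 3.6, 12.6]
finger_force: 25.6
```

```bash
python3 -m crank '[{"jaw":8,"offset":[-3,0,-1],"rot":[0,0,0]},{"jaw":40,"offset":[0,0,0],"rot":[0,0,0]},{"jaw":40,"offset":[0,0,0],"rot":[0,0,0]},{"jaw":40,"offset":[0,0,-45],"rot":[0,0,0]},{"jaw":40,"offset":[0,-40,-40],"rot":[0,0,0]}]' |grep -E "pos|force|opening"
python3 - <<'E'
from h import *
def cloud(n):
    im,d=save(n,n+'13.png'); v,u=np.nonzero(d>0); K,R,t=cam(n); z=d[v,u]
    return im,np.c_[((u-K[0,2])*z/K[0,0]),((v-K[1,2])*z/K[1,1]),z]@R-t@R
for n in('top','side'):
    im,P=cloud(n)
    for nm,c in(('nut',(.576,-.007)),('stud',(.568,-.092))):
        q=P[(np.hypot(P[:,0]-c[0],P[:,1]-c[1])<.032)&(P[:,2]<.12)]
        top=np.percentile(q[:,2],98)
        B=q[q[:,2]>top-.005]
        print(n,nm,'top',top.round(4),len(B),cv2.minAreaRect(B[:,:2].astype(np.float32)*1000), B.mean(0).round(4))
    L=P[(abs(P[:,0]-.55)<.04)&(abs(P[:,1]-.078)<.012)&(P[:,2]>.06)&(P[:,2]<.14)]; 
    if len(L)>4:
        f=np.polyfit(L[:,2],L[:,0],1); print('lever pts',len(L),'z',L[:,2].min(),L[:,2].max(),'angle',np.pi/2+np.arctan(f[0]),L.mean(0))
    for l in ['nut_grip','nut_pointer','stud_grip','lever_grip','lever_pivot']:
        for r in optics.mark_of(l,n)[:1]: print(n,l,round(r['confidence'],2),c2w(n,r['location']).round(4))
im=cv2.imread('pics/top13.png'); u,v=w2p('top',(.565,-.03,.06)).astype(int); a=cv2.resize(im[v-35:v+35,u-50:u+50],(500,350),interpolation=2)
im=cv2.imread('pics/side13.png'); u,v=w2p('side',(.55,.03,.06)).astype(int); b=cv2.resize(im[v-50:v+50,u-40:u+40],(280,350),interpolation=2)
cv2.imwrite('pics/c13.png',np.hstack([a,b]))
E
```

```text
eef_pos: [0.5703, 0.1166, 0.1951]
wrist_force: [0.1, 0.1, 0.1]
opening: 0.04
finger_force: 0.0
top nut top 0.0849 44 ((575.3671875, -6.062324523925781), (11.402772903442383, 38.82915115356445), 3.9538872241973877) [ 0.5754 -0.007   0.0828]
top stud top 0.0852 28 ((568.2514038085938, -88.29607391357422), (24.636491775512695, 8.207328796386719), 6.800317764282227) [ 0.5676 -0.0884  0.0841]
top nut_grip 0.57 [ 0.578  -0.0063  0.0712]
top nut_pointer 0.68 [ 0.5825 -0.0342  0.0646]
top stud_grip 0.62 [ 0.568  -0.0901  0.0752]
top lever_pivot 0.44 [ 0.4912 -0.2834  0.0281]
side nut top 0.0688 6 ((582.5512084960938, -10.411622047424316), (0.2862739861011505, 21.122129440307617), 7.504703044891357) [ 0.5833 -0.0161  0.072 ]
side stud top 0.0579 50 ((568.0484619140625, -89.75666046142578), (61.63743591308594, 38.509742736816406), 2.555753231048584) [ 0.5686 -0.0888  0.0556]
lever pts 78 z 0.06096223291097358 0.12163387894296862 angle 1.7866564521484039 [0.55517376 0.08493211 0.09427519]
side nut_grip 0.51 [ 0.5748 -0.0059  0.0688]
side nut_pointer 0.63 [ 0.5802 -0.0306  0.065 ]
side lever_grip 0.53 [0.5555 0.0828 0.1076]
side lever_pivot 0.66 [0.544  0.0735 0.039 ]
```

View pics/c13.png

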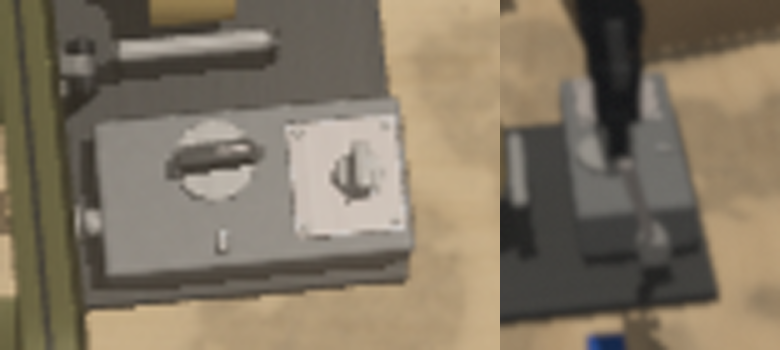

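The lever stands at its open stop (about 1.79 rad), at (635,190) in the right-hand part. The nut bar runs from (168,165) to (262,150), and the raised mark is at (222,240). Next: turn the tool and go to the nut.

```bash
python3 -m crank '[{"jaw":40,"offset":[-3.5,61.5,0],"rot":[0,0,0]},{"jaw":40,"offset":[-3.5,61.5,0],"rot":[0,0,0]},{"jaw":40,"offset":[0,0,0],"rot":[0,0,-0.18]},{"jaw":40,"offset":[0,0,0],"rot":[0,0,-0.18]},{"jaw":40,"offset":[0,0,0],"rot":[0,0,-0.18]}]' |grep -E "pos|opening"
python3 -m crank '[{"jaw":40,"offset":[0,0,0],"rot":[0,0,-0.18]},{"jaw":40,"offset":[0,0,0],"rot":[0,0,-0.18]},{"jaw":40,"offset":[0,0,0],"rot":[0,0,-0.18]},{"jaw":40,"offset":[0,0,0],"rot":[0,0,-0.18]},{"jaw":40,"offset":[0,0,0],"rot":[0,0,-0.18]}]' |grep -E "pos|opening"
python3 -m crank '[{"jaw":40,"offset":[0,0,0],"rot":[0,0,-0.18]},{"jaw":40,"offset":[0,0,0],"rot":[0,0,0]}]' |grep -E "pos|opening"
python3 - <<'E'
from h import *
rel([(.576,-.0065,.086)],1.727); print(telemetry.observe()['joint_positions'])
E
```

```text
eef_pos: [0.5738, -0.0052, 0.1932]
opening: 0.0401
eef_pos: [0.5738, -0.0047, 0.1932]
opening: 0.0401
eef_pos: [0.5738, -0.0046, 0.1932]
opening: 0.0397
at [ 0.5738 -0.0046  0.1932] yaw 1.7136 rotz -0.013
[ 0.576 -0.006  0.086] total [ -2.2   1.9 107.2] n 2 each [-1.1  0.9 53.6]
[-8.16626722e-02  3.56810945e-01  1.59282770e+00 -4.13378156e-05
  1.19263902e+00 -2.24500286e-01]
```

```bash
python3 -m crank '[{"jaw":40,"offset":[-2,2,50],"rot":[0,0,0]},{"jaw":40,"offset":[0,0,45],"rot":[0,0,0]},{"jaw":40,"offset":[0,0,12],"rot":[0,0,0]},{"jaw":5,"offset":[0,0,0],"rot":[0,0,0]},{"jaw":5,"offset":[0,0,0],"rot":[0,0,0]}]' 35 |grep -E "pos|opening|force|rot"
python3 -m crank '[{"jaw":5,"offset":[0,0,0],"rot":[0,0,0]},{"jaw":5,"offset":[0,0,0],"rot":[0,0,0]},{"jaw":5,"offset":[0,0,0],"rot":[0,0,0]}]' 
python3 -c "
from h import *
print(yaw())"
```

```text
eef_pos: [0.5757, -0.0064, 0.0876]
tool_rot: [-0.0, 0.654, 0.756, -0.001]
wrist_force: [-3.7, -0.4, -5.1]
opening: 0.0113
finger_force: 36.2
t: 27.45
eef_pos: [0.5756, -0.0064, 0.0876]
tool_rot: [0.0, 0.654, 0.756, -0.0]
wrist_force: [-5.3, -1.4, 3.6]
opening: 0.011
finger_force: 37.3
1.715820742224168
```

```bash
python3 -m crank '[{"jaw":5,"offset":[0,0,0],"rot":[0,0,0.18]},{"jaw":5,"offset":[0,0,0],"rot":[0,0,0.18]},{"jaw":5,"offset":[0,0,0],"rot":[0,0,0.18]},{"jaw":5,"offset":[0,0,0],"rot":[0,0,0.18]},{"jaw":5,"offset":[0,0,0],"rot":[0,0,0.18]}]' |grep -E "pos|opening|force|rot"
python3 -m crank '[{"jaw":5,"offset":[0,0,0],"rot":[0,0,0.18]},{"jaw":5,"offset":[0,0,0],"rot":[0,0,0.18]},{"jaw":5,"offset":[0,0,0],"rot":[0,0,0.18]},{"jaw":5,"offset":[0,0,0],"rot":[0,0,0.177]},{"jaw":5,"offset":[0,0,0],"rot":[0,0,0]}]'
python3 -c "
from h import *
print(yaw())"
```

```text
eef_pos: [0.5762, -0.0066, 0.0876]
tool_rot: [0.001, 0.919, 0.394, 0.0]
wrist_force: [-3.2, -2.5, 2.2]
opening: 0.0114
finger_force: 37.1
t: 28.7
eef_pos: [0.5764, -0.0071, 0.0876]
tool_rot: [0.001, 0.999, 0.049, 0.0]
wrist_force: [-2.9, -4.1, 1.8]
opening: 0.0109
finger_force: 37.1
0.09755019703756712
```

```bash
python3 -m crank '[{"jaw":30,"offset":[0,0,0],"rot":[0,0,0]},{"jaw":30,"offset":[0,0,0],"rot":[0,0,0]},{"jaw":30,"offset":[0,0,-50],"rot":[0,0,0]},{"jaw":30,"offset":[0,0,-50],"rot":[0,0,0]},{"jaw":30,"offset":[0,-60,0],"rot":[0,0,0]}]' |grep -E "pos|opening|force|rot"
python3 -m crank '[{"jaw":30,"offset":[0,-60,0],"rot":[0,0,0]},{"jaw":30,"offset":[0,0,0],"rot":[0,0,0]}]' |grep -E "pos"
python3 - <<'E'
from h import *
def cloud(n):
    im,d=save(n,n+'14.png'); v,u=np.nonzero(d>0); K,R,t=cam(n); z=d[v,u]
    return im,np.c_[((u-K[0,2])*z/K[0,0]),((v-K[1,2])*z/K[1,1]),z]@R-t@R
for n in('top','side'):
    im,P=cloud(n)
    c=(.576,-.007)
    q=P[(np.hypot(P[:,0]-c[0],P[:,1]-c[1])<.032)&(P[:,2]<.12)]
    B=q[(q[:,2]>.077)]
    if len(B)>5: print(n,len(B),cv2.minAreaRect(B[:,:2].astype(np.float32)*1000))
    for l in ['nut_grip','nut_pointer']:
        for r in optics.mark_of(l,n)[:1]: print(n,l,round(r['confidence'],2),c2w(n,r['location']).round(4))
im=cv2.imread('pics/top14.png'); u,v=w2p('top',(.565,-.03,.06)).astype(int); a=cv2.resize(im[v-35:v+35,u-50:u+50],(700,490),interpolation=2)
cv2.imwrite('pics/c14.png',a)
E
```

```text
eef_pos: [0.5758, 0.0514, 0.192]
tool_rot: [0.001, 0.999, 0.047, 0.007]
wrist_force: [1.0, 0.9, -0.6]
opening: 0.0301
finger_force: 0.0
eef_pos: [0.5644, 0.1176, 0.1874]
top 64 ((575.554931640625, -7.392942428588867), (40.32010269165039, 11.66619873046875), 5.743088245391846)
top nut_grip 0.58 [ 0.5764 -0.0089  0.0698]
top nut_pointer 0.79 [ 0.549  -0.01    0.0634]
side 29 ((586.1287231445312, -2.7753238677978516), (16.08662223815918, 13.23497200012207), 0.08285637944936752)
side nut_grip 0.6 [ 0.5766 -0.0072  0.0689]
side nut_pointer 0.48 [ 0.5502 -0.0053  0.0636]
```

View pics/c14.png

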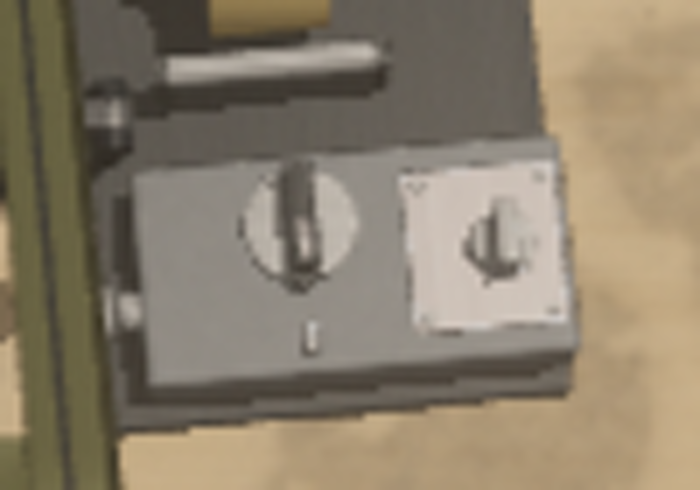

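The pointer tip at (303,288) now points to the mark at (311,338). The bar axis measures 5.7°, matching the unwinder's yaw of 5.6°. Next, close the lever.

```bash
python3 -c "
from h import *
rel([(.561,.080,.16),(.561,.080,.110)],.0975)"
python3 -m crank '[{"jaw":45,"offset":[-7,38,0],"rot":[0,0,0]},{"jaw":45,"offset":[0,0,0],"rot":[0,0,0]}]' |grep -E "pos|force|opening"
python3 -c "
from h import *
rel([(.561,.080,.16),(.561,.080,.110)],.0975)"
```

```text
at [0.5647 0.1122 0.1865] yaw 0.0972 rotz -0.0
[0.561 0.08  0.16 ] total [-6.8 31.6 26.5] n 1 each [-6.8 31.6 26.5]
[0.561 0.08  0.11 ] total [ 0.  0. 50.] n 1 each [ 0.  0. 50.]
eef_pos: [0.561, 0.0719, 0.1865]
wrist_force: [0.3, 0.1, -0.1]
opening: 0.0449
finger_force: 0.0
at [0.561  0.0719 0.1865] yaw 0.0947 rotz -0.003
[0.561 0.08  0.16 ] total [ 0.8 -8.1 26.5] n 1 each [ 0.8 -8.1 26.5]
[0.561 0.08  0.11 ] total [ 0.  0. 50.] n 1 each [ 0.  0. 50.]
```

```bash
python3 -m crank '[{"jaw":45,"offset":[1,-8,0],"rot":[0,0,0]},{"jaw":45,"offset":[0,0,40],"rot":[0,0,0]},{"jaw":45,"offset":[0,0,36],"rot":[0,0,0]},{"jaw":8,"offset":[0,0,0],"rot":[0,0,0]},{"jaw":8,"offset":[0,0,0],"rot":[0,0,0]}]' 30 |grep -E "pos|opening|force|rot"
python3 -m crank '[{"jaw":8,"offset":[0,0,0],"rot":[0,0,0]},{"jaw":8,"offset":[0,0,0],"rot":[0,0,0]}]' |grep -E "pos|opening|force|rot"
```

```text
eef_pos: [0.5602, 0.0796, 0.1098]
tool_rot: [0.004, 0.999, 0.051, -0.002]
wrist_force: [-0.0, -11.3, -15.1]
opening: 0.0155
finger_force: 31.7
eef_pos: [0.5601, 0.0796, 0.1098]
tool_rot: [0.003, 0.999, 0.05, -0.002]
wrist_force: [0.3, -11.4, -14.0]
opening: 0.0156
finger_force: 32.0
```

```bash
python3 -m crank '[{"jaw":8,"offset":[0,3,1],"rot":[0,0,0]},{"jaw":8,"offset":[-14.3,0,-1.9],"rot":[0,0,0]},{"jaw":8,"offset":[-14.3,0,1],"rot":[0,0,0]},{"jaw":8,"offset":[0,0,0],"rot":[0,0,0]}]' |grep -E "pos|opening|force|rot"
python3 -m crank '[{"jaw":8,"offset":[-13.9,0,3.8],"rot":[0,0,0]},{"jaw":8,"offset":[-12.8,0,6.5],"rot":[0,0,0]},{"jaw":8,"offset":[0,0,0],"rot":[0,0,0]}]' 40 |grep -E "pos|opening|force|rot"
```

```text
eef_pos: [0.5349, 0.0766, 0.1127]
tool_rot: [0.001, 0.999, 0.05, 0.003]
wrist_force: [3.2, -4.3, -3.2]
opening: 0.0151
finger_force: 31.8
eef_pos: [0.5101, 0.0741, 0.104]
tool_rot: [0.001, 0.999, 0.05, 0.005]
wrist_force: [1.9, -5.3, 6.4]
opening: 0.0152
finger_force: 44.2
```

```bash
python3 -m crank '[{"jaw":8,"offset":[-11.3,0,8.9],"rot":[0,0,0]},{"jaw":8,"offset":[-9.3,0,11],"rot":[0,0,0]},{"jaw":8,"offset":[-6.9,0,12.6],"rot":[0,0,0]},{"jaw":8,"offset":[0,0,0],"rot":[0,0,0]}]' 50 |grep -E "pos|opening|force|rot"
python3 -m crank '[{"jaw":8,"offset":[-4.3,0,13.7],"rot":[0,0,0]},{"jaw":8,"offset":[-1,0,14.3],"rot":[0,0,0]},{"jaw":8,"offset":[0,0,4],"rot":[0,0,0]},{"jaw":8,"offset":[0,0,0],"rot":[0,0,0]}]' |grep -E "pos|opening|force|rot"
```

```text
eef_pos: [0.4808, 0.0713, 0.0701]
tool_rot: [0.001, 0.999, 0.05, 0.003]
wrist_force: [-0.9, -4.8, 5.4]
opening: 0.0153
finger_force: 52.4
eef_pos: [0.4743, 0.0707, 0.0375]
tool_rot: [0.001, 0.999, 0.05, 0.001]
wrist_force: [-2.7, -6.4, 4.4]
opening: 0.0151
finger_force: 48.9
```

```bash
python3 -m crank '[{"jaw":40,"offset":[0,0,0],"rot":[0,0,0]},{"jaw":40,"offset":[0,0,0],"rot":[0,0,0]},{"jaw":40,"offset":[0,0,-45],"rot":[0,0,0]},{"jaw":0,"offset":[0,0,0],"rot":[0,0,0]},{"jaw":0,"offset":[0,0,0],"rot":[0,0,0]}]' |grep -E "pos|opening|force"
python3 -m crank '[{"jaw":0,"offset":[0,0,0],"rot":[0,0,0]},{"jaw":0,"offset":[0,0,12],"rot":[0,0,0]},{"jaw":0,"offset":[0,0,0],"rot":[0,0,0]}]' |grep -E "pos|opening|force"
```

```text
eef_pos: [0.4742, 0.0715, 0.081]
wrist_force: [0.3, 0.2, 0.5]
opening: 0.0042
finger_force: 0.0
eef_pos: [0.4726, 0.0711, 0.0671]
wrist_force: [-0.0, 0.2, 0.4]
opening: 0.0003
finger_force: 0.0
```

```bash
for i in 1; do
python3 -m crank '[{"jaw":0,"offset":[0,0,4],"rot":[0,0,0]},{"jaw":0,"offset":[0,0,0],"rot":[0,0,0]}]' |grep -E "pos|wrist"
python3 -m crank '[{"jaw":0,"offset":[0,0,2],"rot":[0,0,0]},{"jaw":0,"offset":[0,0,0],"rot":[0,0,0]}]' |grep -E "pos|wrist"
python3 -m crank '[{"jaw":0,"offset":[0,0,2],"rot":[0,0,0]},{"jaw":0,"offset":[0,0,0],"rot":[0,0,0]}]' |grep -E "pos|wrist"
done
```

```text
eef_pos: [0.4737, 0.0711, 0.0642]
wrist_force: [-0.3, 0.2, 0.3]
eef_pos: [0.4741, 0.0712, 0.063]
wrist_force: [-0.7, 0.3, 2.4]
eef_pos: [0.4742, 0.0712, 0.0628]
wrist_force: [-4.0, -0.8, 21.7]
```

The lever is closed: contact came with the pad top at 41 mm, and it held a firm 22 N. Next is the stud, with a half turn of the tool to keep joint 6 in range.

```bash
python3 -m crank '[{"jaw":0,"offset":[0,0,-55],"rot":[0,0,0]},{"jaw":35,"offset":[0,0,-60],"rot":[0,0,-0.1745]},{"jaw":35,"offset":[0,0,0],"rot":[0,0,-0.1745]},{"jaw":35,"offset":[0,0,0],"rot":[0,0,-0.1745]},{"jaw":35,"offset":[0,0,0],"rot":[0,0,-0.1745]}]' |grep -E "pos|wrist"
python3 -m crank '[{"jaw":35,"offset":[0,0,0],"rot":[0,0,-0.1745]},{"jaw":35,"offset":[0,0,0],"rot":[0,0,-0.1745]},{"jaw":35,"offset":[0,0,0],"rot":[0,0,-0.1745]},{"jaw":35,"offset":[0,0,0],"rot":[0,0,-0.1745]},{"jaw":35,"offset":[0,0,0],"rot":[0,0,-0.1745]}]' |grep -E "pos"
python3 -m crank '[{"jaw":35,"offset":[0,0,0],"rot":[0,0,-0.1745]},{"jaw":35,"offset":[0,0,0],"rot":[0,0,-0.1745]},{"jaw":35,"offset":[0,0,0],"rot":[0,0,-0.1745]},{"jaw":35,"offset":[0,0,0],"rot":[0,0,-0.1745]},{"jaw":35,"offset":[0,0,0],"rot":[0,0,-0.1745]}]' |grep -E "pos"
python3 -m crank '[{"jaw":35,"offset":[0,0,0],"rot":[0,0,-0.1745]},{"jaw":35,"offset":[0,0,0],"rot":[0,0,-0.1745]},{"jaw":35,"offset":[0,0,0],"rot":[0,0,-0.1745]},{"jaw":35,"offset":[0,0,0],"rot":[0,0,-0.1745]},{"jaw":35,"offset":[0,0,0],"rot":[0,0,0]}]' |grep -E "pos"
python3 - <<'E'
from h import *
rel([(.568,-.0905,.17),(.568,-.0905,.092)],.0975-np.pi)
for n in('top','side'):
    im,d=save(n,n+'15.png')
    for l in ['stud_grip','lever_grip','nut_pointer','nut_grip']:
        for r in optics.mark_of(l,n)[:1]: print(n,l,round(r['confidence'],2),c2w(n,r['location']).round(4))
E
```

```text
eef_pos: [0.4739, 0.0712, 0.176]
wrist_force: [0.2, -0.2, 0.5]
eef_pos: [0.4739, 0.0712, 0.1757]
eef_pos: [0.4739, 0.0712, 0.1756]
eef_pos: [0.4739, 0.0711, 0.1757]
at [0.4739 0.0711 0.1757] yaw -3.0454 rotz -0.001
[ 0.568 -0.09   0.17 ] total [ -78.  -170.     5.7] n 4 each [-19.5 -42.5   1.4]
[ 0.568 -0.09   0.092] total [-0.  0. 78.] n 2 each [-0.  0. 39.]
top stud_grip 0.55 [ 0.5679 -0.0926  0.0775]
top lever_grip 0.57 [0.4759 0.07   0.0385]
top nut_pointer 0.62 [ 0.5493 -0.0095  0.0659]
top nut_grip 0.64 [ 0.5735 -0.0072  0.0707]
side stud_grip 0.62 [ 0.5693 -0.0899  0.074 ]
side lever_grip 0.64 [0.47   0.0713 0.0364]
side nut_pointer 0.53 [0.4684 0.0718 0.0321]
```

```bash
python3 -m crank '[{"jaw":35,"offset":[-19.5,-42.5,0],"rot":[0,0,0]},{"jaw":35,"offset":[-19.5,-42.5,0],"rot":[0,0,0]},{"jaw":35,"offset":[-19.5,-42.5,0],"rot":[0,0,0]},{"jaw":35,"offset":[-19.5,-42.5,0],"rot":[0,0,0]},{"jaw":35,"offset":[0,0,0],"rot":[0,0,0]}]' |grep -E "pos|wrist"
python3 - <<'E'
from h import *
rel([(.568,-.0905,.092)],.0975-np.pi)
E
```

```text
eef_pos: [0.5706, -0.0935, 0.1757]
wrist_force: [0.1, 0.4, -0.5]
at [ 0.5706 -0.0935  0.1757] yaw -3.0471 rotz -0.003
[ 0.568 -0.09   0.092] total [ 2.3  3.2 83.7] n 2 each [ 1.1  1.6 41.8]
```

```bash
python3 -m crank '[{"jaw":35,"offset":[2,2.5,40],"rot":[0,0,0]},{"jaw":35,"offset":[0,0,32],"rot":[0,0,0]},{"jaw":35,"offset":[0,0,11],"rot":[0,0,0]},{"jaw":3,"offset":[0,0,0],"rot":[0,0,0]},{"jaw":3,"offset":[0,0,0],"rot":[0,0,0]}]' 60 |grep -E "pos|opening|force"
python3 -m crank '[{"jaw":3,"offset":[0,0,0],"rot":[0,0,0]},{"jaw":3,"offset":[0,0,0],"rot":[0,0,0]}]'
```

```text
eef_pos: [0.5664, -0.0883, 0.0936]
wrist_force: [-0.3, -2.2, -4.5]
opening: 0.0069
finger_force: 60.7
t: 39.12
eef_pos: [0.5664, -0.0883, 0.0935]
tool_rot: [0.001, -0.049, 0.999, -0.0]
wrist_force: [-1.1, -1.4, -0.7]
opening: 0.0073
finger_force: 61.4
```

```bash
python3 -m crank '[{"jaw":3,"offset":[0,0,4],"rot":[0,0,0]},{"jaw":3,"offset":[0,0,3],"rot":[0,0,0]},{"jaw":3,"offset":[0,0,0],"rot":[0,0,0]}]' |grep -E "pos|opening|force"
python3 -m crank '[{"jaw":3,"offset":[0,0,2],"rot":[0,0,0]},{"jaw":3,"offset":[0,0,0],"rot":[0,0,0]}]' |grep -E "pos|opening|force"
```

```text
eef_pos: [0.5664, -0.0883, 0.0864]
wrist_force: [-2.0, -1.7, 6.9]
opening: 0.0073
finger_force: 62.5
eef_pos: [0.5664, -0.0883, 0.0849]
wrist_force: [-3.1, -1.0, 9.3]
opening: 0.0071
finger_force: 62.9
```

```bash
python3 -m crank '[{"jaw":3,"offset":[0,0,0],"rot":[0,0,0.16]},{"jaw":3,"offset":[0,0,0],"rot":[0,0,0.16]},{"jaw":3,"offset":[0,0,0],"rot":[0,0,0.16]},{"jaw":3,"offset":[0,0,0],"rot":[0,0,0.16]},{"jaw":3,"offset":[0,0,0],"rot":[0,0,0.16]}]' |grep -E "pos|opening|force|moment"
python3 -m crank '[{"jaw":3,"offset":[0,0,0],"rot":[0,0,0.16]},{"jaw":3,"offset":[0,0,0],"rot":[0,0,0.16]},{"jaw":3,"offset":[0,0,0],"rot":[0,0,0.16]},{"jaw":3,"offset":[0,0,0],"rot":[0,0,0.16]},{"jaw":3,"offset":[0,0,0],"rot":[0,0,0.15]}]' |grep -E "pos|opening|force"
python3 -c "
from h import *
s=telemetry.observe();print(yaw(s),s['moment'],s['joint_positions'])"
```

```text
eef_pos: [0.5669, -0.087, 0.0849]
wrist_force: [-1.6, 4.0, 8.0]
opening: 0.0071
finger_force: 62.7
eef_pos: [0.5682, -0.0864, 0.0851]
wrist_force: [0.5, 4.7, 7.3]
opening: 0.0072
finger_force: 62.6
1.6439351435394145 [ 0.83773106 -0.21941278 -0.01114013] [-0.22655182  0.47781013  1.71681114  0.00425974  0.94268509 -0.30218635]
```

```bash
python3 -m crank '[{"jaw":30,"offset":[0,0,0],"rot":[0,0,0]},{"jaw":30,"offset":[0,0,0],"rot":[0,0,0]},{"jaw":30,"offset":[0,0,-50],"rot":[0,0,0]},{"jaw":30,"offset":[0,0,-55],"rot":[0,0,0]},{"jaw":30,"offset":[-50,0,-20],"rot":[0,0,0]}]' |grep -E "pos|opening|force|moment"
python3 -m crank '[{"jaw":30,"offset":[-60,0,0],"rot":[0,0,0]},{"jaw":30,"offset":[-60,0,0],"rot":[0,0,0]},{"jaw":30,"offset":[0,0,0],"rot":[0,0,0]}]' |grep -E "pos"
python3 - <<'E'
from h import *
def cloud(n):
    im,d=save(n,n+'16.png'); v,u=np.nonzero(d>0); K,R,t=cam(n); z=d[v,u]
    return im,np.c_[((u-K[0,2])*z/K[0,0]),((v-K[1,2])*z/K[1,1]),z]@R-t@R
for n in('top','side'):
    im,P=cloud(n); c=(.568,-.0905)
    q=P[(np.hypot(P[:,0]-c[0],P[:,1]-c[1])<.02)&(P[:,2]<.12)]; top=np.percentile(q[:,2],98); B=q[q[:,2]>top-.006]
    print(n,top,len(B),cv2.minAreaRect(B[:,:2].astype(np.float32)*1000))
    for l in ['stud_grip','lever_grip','lever_pivot','nut_pointer','nut_grip','carton']:
        for r in optics.mark_of(l,n)[:1]: print(n,l,round(r['confidence'],2),c2w(n,r['location']).round(4))
im=cv2.imread('pics/top16.png'); u,v=w2p('top',(.54,-.03,.06)).astype(int); a=cv2.resize(im[v-50:v+50,u-50:u+50],(400,400),interpolation=2)
u,v=w2p('top',(.5,-.31,.0)).astype(int); b=cv2.resize(im[v-60:v+60,u-60:u+60],(400,400),interpolation=2)
cv2.imwrite('pics/c16.png',np.hstack([a,b]))
E
```

```text
eef_pos: [0.5713, -0.136, 0.2119]
wrist_force: [0.9, -0.7, 0.1]
opening: 0.0301
finger_force: 0.0
eef_pos: [0.5794, -0.2621, 0.208]
top 0.08391206744167656 23 ((567.0843505859375, -88.5278091430664), (8.458297729492188, 22.43570899963379), 3.0014853477478027)
top stud_grip 0.58 [ 0.5685 -0.0927  0.0719]
top lever_grip 0.68 [ 0.4899  0.2851 -0.    ]
top lever_pivot 0.73 [0.542  0.079  0.0349]
top nut_grip 0.55 [ 0.5767 -0.0072  0.0695]
top carton 0.2 [ 0.6017  0.0045 -0.005 ]
side 0.08110073054392727 23 ((569.0781860351562, -86.90814971923828), (8.43699836730957, 28.71470832824707), 5.039081573486328)
side stud_grip 0.52 [ 0.565  -0.0901  0.0701]
side lever_grip 0.78 [0.4673 0.0701 0.0365]
side lever_pivot 0.75 [0.5439 0.0744 0.0413]
side nut_pointer 0.78 [ 0.5501 -0.0042  0.0665]
side nut_grip 0.75 [ 0.5748 -0.0072  0.0703]
side carton 0.72 [ 0.5088 -0.312  -0.0034]
```

View pics/c16.png

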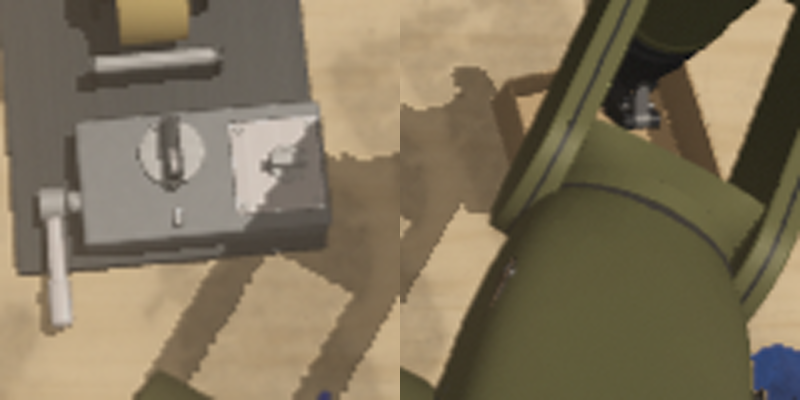

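The stud wing at (285,160) now lies across at 90° and has sprung back about 4 mm below its start, so it is locked. The lever lies closed at (55,265), and the nut pointer meets the mark at (178,217). The carton has not moved.

```bash
python3 -c "
from cell import manip
print(manip.sign_off())"
```

```text
the job is handed in; nothing more can be done
None
```

The brake is reset and the job handed in: all three plugs are in the carton, the lever was opened and closed again with the nut's pointer at the mark, and the stud is locked; no verdict came back.

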